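# Load the glue press, flip its catch and hold the lever down

### The job

Complete the two-by-two layout on the press's loading tray: lay the two loose glued-up blanks flat in its two empty places, then push the tray fully home under the raised platen. Then swing the safety catch fully out from under the press lever, pull the lever down until the platen presses firmly on all four blanks, and finish there, still holding the lever down. Never force the lever against the catch, and leave everything else on the table where it is.

Things in the scene. Friction and masses are not known exactly. Their poses are not given: they have to be found in the camera images.
- press: hand lever press on a plywood board, fixed. Origin on the table under the ram; x away from the robot, y to its left. In mm: board x -90 to 160, y -230 to 160, 18 thick; column x 80 to 140; head x -36 to 140, y -32 to 32, z 150 to 262; ram up to z 304. The tray slides in from the right (-y); lever (in the plane y = 75) and catch are on the left.
- blank_a_mid (a point): wooden ornament blank glued up from two round layers: a plain disc 48 mm in diameter and 16 mm thick, about 20 g. The point is its centre, half-way up (8 mm above what it lies on). Starts loose on the table, right of the press.
- blank_b_mid (a point): wooden ornament blank glued up from two round layers: a plain disc 48 mm in diameter and 16 mm thick, about 20 g. The point is its centre, half-way up (8 mm above what it lies on). Starts loose on the table, right of the press. The two loose blanks are alike: either may go in either empty place.
- blank_c_mid (a point): wooden ornament blank glued up from two round layers: a plain disc 48 mm in diameter and 16 mm thick, about 20 g. The point is its centre, half-way up (8 mm above what it lies on). Already lies in place 3 of the tray.
- blank_d_mid (a point): wooden ornament blank glued up from two round layers: a plain disc 48 mm in diameter and 16 mm thick, about 20 g. The point is its centre, half-way up (8 mm above what it lies on). Already lies in place 4 of the tray.
- place_1 (a point): the point is the middle of the floor of one of the four square places of the tray (2 x 2, 62 mm apart; each 58 mm wide inside ribs 3 mm high and 4 mm wide). Its axes are those of the press: y points along the tray's way in, x away from the robot across the tray. Place 1: outer row, nearer the robot; empty at the start.
- place_2 (a point): the point is the middle of the floor of one of the four square places of the tray (2 x 2, 62 mm apart; each 58 mm wide inside ribs 3 mm high and 4 mm wide). Its axes are those of the press: y points along the tray's way in, x away from the robot across the tray. Place 2: outer row, farther from the robot; empty at the start.
- place_3 (a point): the point is the middle of the floor of one of the four square places of the tray (2 x 2, 62 mm apart; each 58 mm wide inside ribs 3 mm high and 4 mm wide). Its axes are those of the press: y points along the tray's way in, x away from the robot across the tray. Place 3: inner row (nearer the ram), nearer the robot; holds blank_c.
- place_4 (a point): the point is the middle of the floor of one of the four square places of the tray (2 x 2, 62 mm apart; each 58 mm wide inside ribs 3 mm high and 4 mm wide). Its axes are those of the press: y points along the tray's way in, x away from the robot across the tray. Place 4: inner row, farther from the robot; holds blank_d.
- tray (a joint): travel of the loading tray in m: 0 = all the way out (the start), 0.16 = fully home under the platen, at its stop. Slides along the press's +y with about 1.5 N of friction and stays where it is left. The tray is an aluminium plate 132 x 132 mm; its floor is 55 mm above the table.
- tray_knob (a point): the tray's upright round knob, black, 20 mm in diameter and 36 mm high; the point is its centre (16 mm above the tray's floor, 18 mm below the knob's top). It stands 100 mm out from the tray's middle on the side away from the ram. Moves with the tray.
- platen: steel pressing plate 124 x 124 x 12 mm on the lower end of the ram, origin in the middle of its underside; raised it is 37 mm above the tray's floor. It is geared to the lever: it goes down 0.03 m per rad of the lever.
- lever (a joint): angle of the press lever in rad: 0 = raised (30 degrees above level, pointing to the robot), growing as its ball knob is pulled down in an arc; 0.52 = level. It turns about the press's y axis. The platen meets the blanks at about 0.70 and the lever then stops hard. A spring pushes it back to 0: 2 to 5 N at the knob bring it down, some 8 N more press firmly.
- lever_hinge (a point): point on the lever's pivot axis, in the plane in which the lever swings; the ball knob's centre goes round it on a radius of 190 mm.
- ball_knob (a point): black ball knob, 34 mm in diameter, on the end of the lever (a rod 12 mm thick); the point is its centre. It can be pinched from above with the fingers on its two sides along the press's y, and turns between them as the lever swings.
- catch (a joint): angle of the safety catch in rad, 0 to 0.1 at the start: a flat steel arm on top of a post, lying under the lever rod so that it cannot come down. It swings level, clockwise seen from above, to 1.6 (stop): the peg on its outer end goes away from the robot and in. The lever is free from about 1.0; fully out is over 1.3. Friction of 1 N at the peg.
- catch_peg (a point): the catch's upright round peg, black, 14 mm in diameter and 35 mm high, on the outer end of the arm; the point is its centre (17.5 mm above the arm's top face). At the start it is the leftmost part of the press.
- catch_hinge (a point): point on the catch's upright pivot axis, at the height of the peg's centre; the peg goes round it on a radius of 48 mm.
- spool_gold: small wire spool standing upright, 42 mm in diameter, 46 mm high, loose; origin under its middle. A bystander: leave it alone.
- spool_copper: wire spool standing upright, 48 mm in diameter, 36 mm high, loose; origin under its middle. A bystander: leave it alone.
- big_disc: single thin wooden disc, 72 mm in diameter and 6 mm thick, lying flat (not one of the blanks), loose; origin under its middle. A bystander: leave it alone.
- square_tag: thin square wooden tag, 50 x 50 x 6 mm, lying flat, loose; origin under its middle. A bystander: leave it alone.
- glue: standing white glue bottle, 52 mm in diameter, 150 mm high, loose; origin under its middle. A bystander: leave it alone.
- knob_figure: turned wooden figure, 48 mm wide, 84 mm high, loose; origin under its middle. A bystander: leave it alone.
Not all that is in view belongs to the job. Leave any green look-alike of the part that bears blank_a_mid alone.

How it is judged:
On the way, in this order (a step that is already met when the one before it is completed fails the run):
1. the two loose blanks lie flat in the tray's two empty places, let go, and the other two are still in theirs (((horizontal distance between blank_a_mid and place_1 below 0.009 m and z of blank_a_mid in the frame of place_1 between 0.005 and 0.011 m and horizontal distance between blank_b_mid and place_2 below 0.009 m and z of blank_b_mid in the frame of place_2 between 0.005 and 0.011 m) or (horizontal distance between blank_a_mid and place_2 below 0.009 m and z of blank_a_mid in the frame of place_2 between 0.005 and 0.011 m and horizontal distance between blank_b_mid and place_1 below 0.009 m and z of blank_b_mid in the frame of place_1 between 0.005 and 0.011 m)) and horizontal distance between blank_c_mid and place_3 below 0.009 m and z of blank_c_mid in the frame of place_3 between 0.005 and 0.011 m and horizontal distance between blank_d_mid and place_4 below 0.009 m and z of blank_d_mid in the frame of place_4 between 0.005 and 0.011 m and contact force between the fingers and blank_a below 0.1 N and contact force between the fingers and blank_b below 0.1 N), for 0.2 s.
2. the loaded tray is fully home under the platen (value of joint tray above 0.156 m and ((horizontal distance between blank_a_mid and place_1 below 0.009 m and z of blank_a_mid in the frame of place_1 between 0.005 and 0.011 m and horizontal distance between blank_b_mid and place_2 below 0.009 m and z of blank_b_mid in the frame of place_2 between 0.005 and 0.011 m) or (horizontal distance between blank_a_mid and place_2 below 0.009 m and z of blank_a_mid in the frame of place_2 between 0.005 and 0.011 m and horizontal distance between blank_b_mid and place_1 below 0.009 m and z of blank_b_mid in the frame of place_1 between 0.005 and 0.011 m)) and horizontal distance between blank_c_mid and place_3 below 0.009 m and z of blank_c_mid in the frame of place_3 between 0.005 and 0.011 m and horizontal distance between blank_d_mid and place_4 below 0.009 m and z of blank_d_mid in the frame of place_4 between 0.005 and 0.011 m), for 0.2 s.
3. the safety catch is swung out while the lever is still up (value of joint catch above 1.3 rad and value of joint lever below 0.2 rad), for 0.1 s.
4. the lever is held down by the fingers and the platen presses on all four blanks (value of joint lever above 0.6 rad and contact force between platen and blank_a above 2 N and contact force between platen and blank_b above 2 N and contact force between platen and blank_c above 2 N and contact force between platen and blank_d above 2 N and contact force between the fingers and lever above 1.5 N), for 0.2 s.
At the end, for the whole second after the job is handed in: Four blanks flat in the tray's four places (within 9 mm of each middle), tray within 4 mm of its stop, catch out past 1.3 rad, lever past 0.6 rad, still held by the fingers (over 1.5 N), platen pressing each blank with over 2 N (all of step 2 and all of step 4 and value of joint catch above 1.3 rad); the arm keeps its last pose, push and grip.
It fails at once if the lever is forced against the catch (value of joint catch below 0.9 rad and value of joint lever above 0.22 rad).
It fails at once if a bystander (spool, big disc, square tag, glue bottle, figure) is shifted by more than 30 mm (distance of any of spool_gold, spool_copper, big_disc, square_tag, glue, knob_figure from where it was at the start of the episode above 0.03 m).
It also fails if it takes over 72 s, if anything falls off the work surface, if the arm or the gripper's body presses on something with over 40 N, if the wrist force passes 120 N, or if a joint passes its speed limit or range.

### The arm

A 6-joint arm with a two-finger parallel gripper is mounted at the origin on the work surface. World frame = base frame: x ahead of the robot, y to its left, z up, the work surface at z = 0. Lengths are in m, angles in rad, forces in N, time in s.
With the tool pointing down it reaches from about 0.375 to 0.9 m from the base axis. Payload 3.1 kg.
Tool frame: the origin (TCP) lies between the finger pads; the fingertips stand robot.tip_extent ahead of it and the grasp point (between the pads) lies 3 mm ahead of it (robot.tip_extent is the distance from the TCP to the fingertips, in m); z points along the fingers, x is the direction in which the jaws open and shut, and the axes are right-handed (so a half turn about z gives the same grasp; the last joint's range is limited). The gripper opens to 87 mm and grips with 3 to 60 N. Pads are 19 mm wide; open, the fingers measure 117 mm over their backs; the gripper's body (75 mm by 190 mm) begins 51 mm behind the grasp point.
Start: joints at [0.964, 0.527, 1.433, -0, 1.181, -0.178], TCP at [0.26, 0.568, 0.222] pointing down, gripper open.
Joint ranges: [-3.08, 3.08], [-0.75, 2.2], [0.22, 2.44], [-1.43, 4.57], [0, 2.65], [-2.85, 2.85]. Speed limits (rad/s): [2.79, 2.79, 3.14, 3.14, 3.14, 3.14].

### API

Orientations are given as a unit quaternion [x, y, z, w].
In Python, from rig import robot, cams gives the robot as it stands.
- The arm moves only by the tool carry_out, never from a script. Its argument "steps" is a list of rows, each a list of 3 entries, a list of its own where there are three numbers: the shift along the world's x, y, z in cm, then the turn about the world's z in degrees, then the closure, from 0 (fully open) to 1 (shut). In form: [[[dx, dy, dz], spin, fingers], ...]. A call has 1 to 10 rows; each row shifts and turns the pose as measured when the row begins; what a row does not reach is not made up. A row lasts 1/10 s, in which the tool goes at most 50 mm and 8.59 degrees, less where a joint would pass 70% of its speed; a pose out of reach is approached as far as the arm can. A call with a gripper value outside its range is refused whole. The fingers move at their own pace and stop on an object; "squeeze" is the grip in N (left out, the last holds). Time passes only in rows, so rows that do not move let the fingers close. It gives the time, the measured TCP pose, the force and the opening at its end, in the units of the state.
- robot.get_obs(): the state, without advancing time (a new reading comes with each control period).
- cams.camera(name): name is "scene" or "top" or "wrist"; returns a dict with "pixels" (480x640x3 uint8, red, green, blue), "fx", "fy", "cx", "cy" (pixels), "eye" and "rotation" of the camera in the world. Camera axes: x right, y up, looking along -z (the intrinsics and any distortion apply to the point x, -y, -z); pixel columns grow to the right and rows downward; lengths in m; the calibration is good to about 2 mm. A picture is of the moment at which its call begins. There is no depth.
- robot.hand_in(): hands the job in, once; it reports no verdict.
The state is a dict: "time": time; "q": joint angles; "joint_velocities": joint speeds; "joint_torque": joint torques, N m; "position": TCP position; "tool_rot": TCP orientation; "ft_force": force on the tool from outside, world axes, zero at the start; "moment": the same for the moment, N m; "grip_width": finger opening in m.
Only numpy, scipy, OpenCV 4.12 (cv2) and the standard library are available. Lean on these libraries where they do the work, as an engineer would, in place of code of your own. Each camera call takes 0.05 s, during which the arm holds its last target. There are 200 camera calls.

## Working session

There is one attempt and no reset: what is moved stays moved. The work goes in short steps, Python scripts to look and compute and a tool call to move; the robot and the scene stay as the last step left them, time stands still between calls to the robot, and variables do not carry over. Pictures are saved under pics/ and viewed, about 8 in all and at most 12, crops included, and the job is handed in when it is done.

Besides the shell and the picture viewer there is one more tool, called after "Request:" by a JSON object that holds its "fn" and its "kwargs". carry_out: Moves the arm, as the interface text tells. Its arguments: {"type":"object","properties":{"steps":{"type":"array"},"squeeze":{"type":"number"}},"required":["steps"]}

```bash
ls; mkdir -p pics
cat > h.py <<'E'
from rig import robot, cams
import numpy as np, cv2
def snap(n,f,crop=None,s=1):
    c=cams.camera(n); im=c["pixels"][:,:,::-1]
    if crop: x0,y0,x1,y1=crop; im=im[y0:y1,x0:x1]
    if s!=1: im=cv2.resize(im,None,fx=s,fy=s,interpolation=cv2.INTER_CUBIC)
    cv2.imwrite("pics/"+f,im); return c
def ray(c,u,v):
    R=np.array(c["rotation"]); R=R if R.shape==(3,3) else __import__('scipy.spatial.transform',fromlist=['Rotation']).Rotation.from_quat(R).as_matrix()
    d=R@np.array([(u-c["cx"])/c["fx"],-(v-c["cy"])/c["fy"],-1.]); return np.array(c["eye"]),d
def atz(c,u,v,z):
    e,d=ray(c,u,v); return e+d*(z-e[2])/d[2]
E
python3 - <<'E'
from h import *
print(robot.get_obs(), robot.tip_extent)
for n in("top","scene"):
    c=snap(n,n+"0.png"); print({k:v for k,v in c.items() if k!="pixels"})
    import pickle; pickle.dump(c,open(n+".pkl","wb"))
E
```

```text
pics
{'time': 0.0, 'q': array([ 9.63476127e-01,  5.28465714e-01,  1.43389138e+00, -1.44329173e-05,
        1.18136734e+00, -1.78486677e-01]), 'joint_velocities': array([ 0.00068462,  0.00092817,  0.00108685,  0.00025566,  0.00024765,
       -0.00040462]), 'joint_torque': array([-3.95502966e-04, -4.40042818e+01, -1.76591384e+01,  6.32872316e-02,
        5.82536578e-02, -1.86312177e-04]), 'position': array([0.25943219, 0.56781873, 0.22057537]), 'tool_rot': array([ 8.41369011e-01,  5.40460036e-01, -9.82286063e-04,  4.13863470e-04]), 'ft_force': array([-0.63516568,  0.48340195,  0.06341777]), 'moment': array([-0.01782142, -0.0260919 ,  0.00789675]), 'grip_width': 0.08704259524599701} 0.022
{'fx': 578.9760497637077, 'fy': 578.9760497637077, 'cx': 318.7836501229073, 'cy': 243.55871659088587, 'eye': array([ 0.22646324, -0.01804901,  1.6958109 ]), 'rotation': array([ 0.0689796 , -0.06360095, -0.69629841,  0.71159347])}
{'fx': 616.3898278775328, 'fy': 616.3898278775328, 'cx': 326.7038087812856, 'cy': 246.19520778451215, 'eye': array([1.56441088, 0.28911361, 1.42607829]), 'rotation': array([0.21047049, 0.28222587, 0.74322182, 0.56892184])}
```

View pics/top0.png

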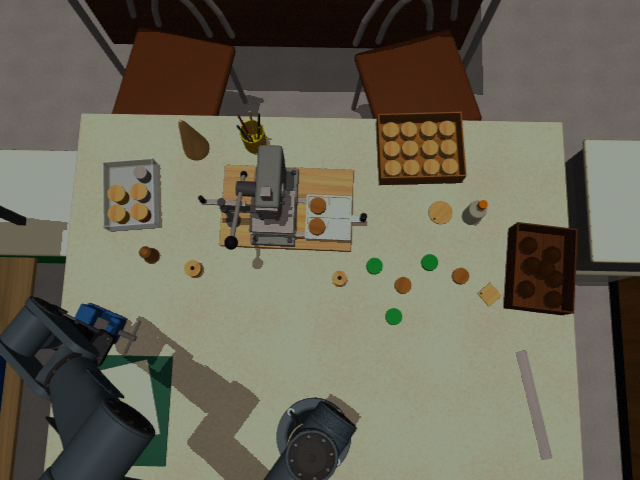

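View pics/scene0.png

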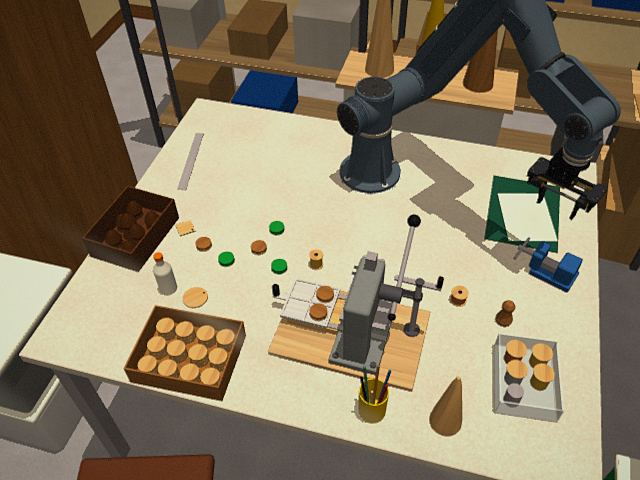

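Top view: the brown discs at (403,285) and (460,276) match the two blanks already in the tray, at (318,205) and (316,227), so they are the loose ones. The green discs at (374,266), (429,262) and (393,316) are look-alikes. The spools are at (340,278) and (193,268), the tag at (489,294) and the big disc at (440,212). The tray knob is at (363,217), the ball knob at (231,242) and the catch peg at (202,199). I'll confirm with enlarged crops.

Run:
```python
import pickle,cv2
for n,(x0,y0,x1,y1),s in(("top",(290,180,490,330),4),("top",(190,150,380,260),4),("scene",(260,200,470,360),3.8)):
    im=pickle.load(open(n+".pkl","rb"))["pixels"][y0:y1,x0:x1,::-1]
    cv2.imwrite(f"pics/{n}c{x0}.png",cv2.resize(im,None,fx=s,fy=s,interpolation=cv2.INTER_CUBIC))
```

```text
(no output)
```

View pics/topc290.png

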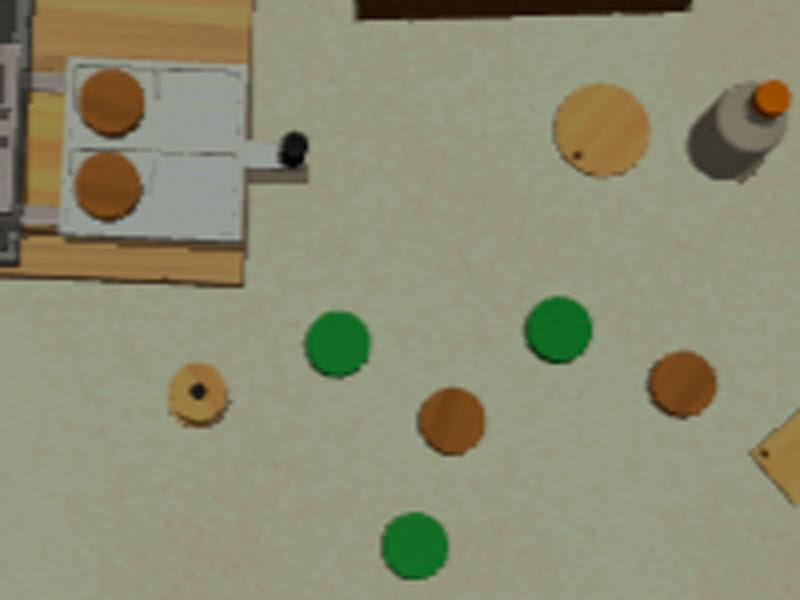

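View pics/topc190.png

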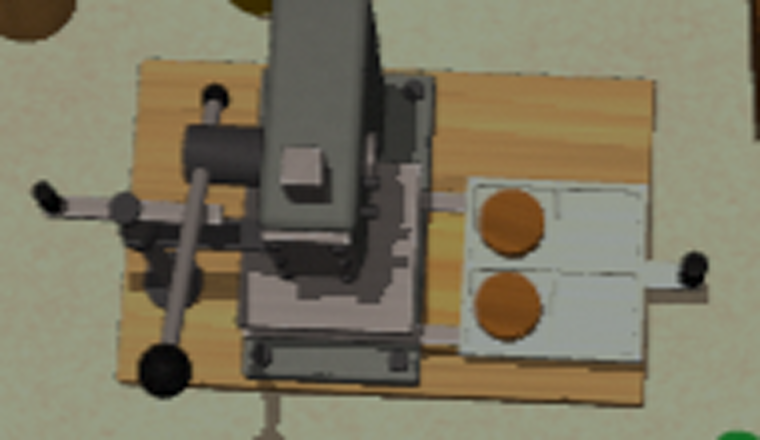

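View pics/scenec260.png

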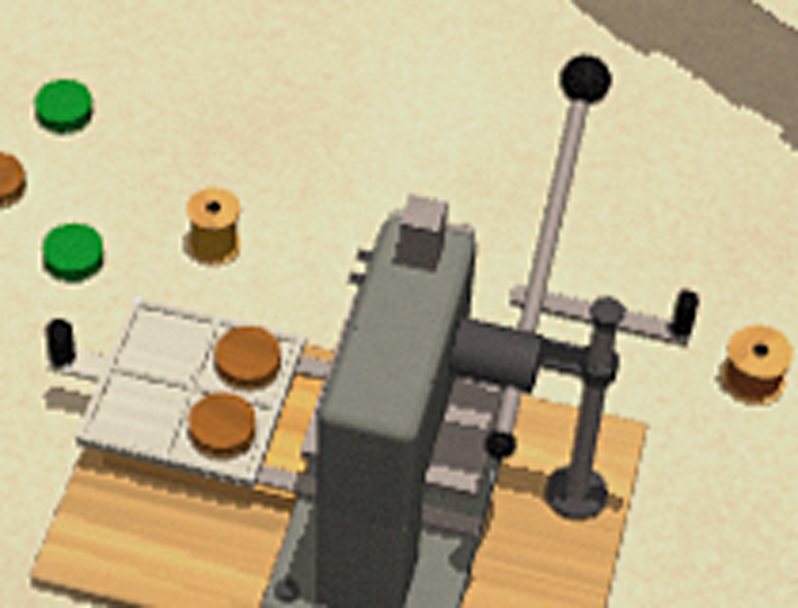

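The crops confirm two brown loose blanks, top crop at (452,421) and (682,384), with three green look-alikes that I'll leave alone. The ball, peg and tray knob are clear in both views. Next I'll fit the press pose.

```bash
cat > m.py <<'E'
from h import *
import pickle
from scipy.optimize import least_squares
T=pickle.load(open("top.pkl","rb"));S=pickle.load(open("scene.pkl","rb"))
t1=lambda u,v:(290+(u+.5)/4-.5,180+(v+.5)/4-.5)
t2=lambda u,v:(190+(u+.5)/4-.5,150+(v+.5)/4-.5)
s1=lambda u,v:(260+(u+.5)/3.8-.5,200+(v+.5)/3.8-.5)
def tri(p,q):
    A=[];b=[]
    for c,x in((T,p),(S,q)):
        e,d=ray(c,*x); d/=np.linalg.norm(d); P=np.eye(3)-np.outer(d,d); A.append(P);b.append(P@e)
    r=np.linalg.lstsq(np.vstack(A),np.hstack(b),rcond=None); return r[0],np.sqrt(r[1]) if len(r[1]) else 0
def blob(c,u,v,z):  # centroid of brown pixels near
    im=c["pixels"];hsv=cv2.cvtColor(np.ascontiguousarray(im),cv2.COLOR_RGB2HSV)
    m=((hsv[...,0]<14)&(hsv[...,1]>140)&(hsv[...,2]>60)).astype(np.uint8)
    n,l,st,ce=cv2.connectedComponentsWithStats(m); k=l[int(v),int(u)]
    return ce[k],st[k][4],atz(c,*ce[k],z)
if __name__=="__main__":
    for n,u,v,z in(("A",403,285,.012),("B",460,276,.012),("c",317,227,.067),("d",318,205,.067)): print(n,blob(T,u,v,z))
    print("ball",tri(t2(164,371),s1(585,79)));print("peg",tri(t2(48,196),s1(684,314)));print("knob",tri(t2(692,269),s1(61,343)))
    obs=[((.16,.16,.018),t2(138,60)),((.16,-.23,.018),t2(654,82)),((-.09,.16,.018),t2(118,382)),((-.09,-.23,.018),t2(644,404))]
    w=np.array([atz(T,*p,o[2])[:2] for o,p in obs]);m=np.array([o[:2] for o,_ in obs])
    def f(p):
        c,s=np.cos(p[2]),np.sin(p[2]); return (m@np.array([[c,s],[-s,c]])+p[:2]-w).ravel()
    r=least_squares(f,[.6,.1,0]);print("press",r.x,r.fun)
    tc=np.array([atz(T,*t2(*p),.057) for p in((466,178),(648,185),(459,355),(642,360))]);print("traycorners",tc,tc.mean(0))
    for n,u,v,z in(("gold",198,391,.046),("green1",338,343,.012),("green2",558,329,.012),("green3",414,545,.012),("tag",800,454,.006)):print(n,atz(T,*t1(u,v),z))
E
python3 m.py
```

```text
A (array([320.08120263, 247.5163648 ]), np.int32(291296), array([ 0.53442766, -0.00569446,  0.012     ]))
B (array([320.08120263, 247.5163648 ]), np.int32(291296), array([ 0.53442766, -0.00569446,  0.012     ]))
c (array([320.08120263, 247.5163648 ]), np.int32(291296), array([ 0.52436831, -0.00609801,  0.067     ]))
d (array([320.08120263, 247.5163648 ]), np.int32(291296), array([ 0.52436831, -0.00609801,  0.067     ]))
ball (array([0.48766607, 0.20959563, 0.31250469]), array([0.00080959]))
peg (array([0.6131996 , 0.30128375, 0.24849459]), array([0.00044276]))
knob (array([ 0.6152056 , -0.12702908,  0.07479747]), array([0.00085719]))
press [ 0.61963779  0.13237514 -0.01972516] [ 2.42961691e-04 -1.44495247e-03  1.94692935e-03 -3.61565695e-04
 -1.36574862e-03  1.82738821e-03 -8.24142424e-04 -2.08700501e-05]
traycorners [[ 0.68427725  0.03831676  0.057     ]
 [ 0.68173629 -0.0949523   0.057     ]
 [ 0.55205318  0.03988806  0.057     ]
 [ 0.55116858 -0.09214982  0.057     ]] [ 0.61730882 -0.02722433  0.057     ]
gold [ 0.44232909 -0.06245343  0.046     ]
green1 [ 0.48447708 -0.16559066  0.012     ]
green2 [ 0.49833601 -0.32709842  0.012     ]
green3 [ 0.33814675 -0.2211039   0.012     ]
tag [ 0.41074407 -0.50332004  0.006     ]
```

Run:
```python
from m import *
for n,(u,v),z in(("A",t1(452,421),.012),("B",t1(682,384),.012),("c",t2(508,305),.067),("d",t2(511,222),.067),("copper",(193,268),.036)):print(n,atz(T,u,v,z))
X=np.array([.6192,.1324]);a=-.0197;R=np.array([[np.cos(a),-np.sin(a)],[np.sin(a),np.cos(a)]])
for n,p in(("p1",(-.031,-.191)),("p2",(.031,-.191)),("p3",(-.031,-.129)),("p4",(.031,-.129)),("knob",(0,-.26))):print(n,X+R@p)
```

```text
A [ 0.42873308 -0.24895663  0.012     ]
B [ 0.45954975 -0.41713305  0.012     ]
c [0.58751289 0.00523856 0.067     ]
d [0.64915944 0.00447743 0.067     ]
copper [0.46187552 0.36107222 0.036     ]
p1 [ 0.58444356 -0.05795228]
p2 [ 0.64643153 -0.0591736 ]
p3 [0.58566488 0.00403569]
p4 [0.64765285 0.00281437]
knob [ 0.61407833 -0.12754955]
```

Request:
{"fn": "carry_out", "kwargs": {"steps": [[[1, -2, 4], -8, 0], [[3, -2, 3], -8, 0], [[4, -3, 3], -6, 0], [[4, -3, 3], 0, 0], [[4, -3, 2], 0, 0], [[3, -4, 1], 0, 0], [[0, -5, 0], 0, 0.1], [[0, -5, 0], 0, 0.2], [[0, -5, 0], 0, 0.25], [[0, -5, 0], 0, 0.25]], "squeeze": 15}}

```text
time: 1.1
position: [0.4366, 0.2048, 0.3688]
tool_rot: [0.93, 0.368, -0.005, 0.002]
ft_force: [0.9, 0.3, 0.1]
grip_width: 0.0675
```

Request:
{"fn": "carry_out", "kwargs": {"steps": [[[0, -5, 0], 0, 0.25], [[0, -5, 0], 0, 0.25], [[0, -5, 0], 0, 0.25], [[0, -5, -1], 0, 0.25], [[0, -5, -2], 0, 0.25], [[0, -5, -2], 0, 0.25], [[0, -5, -2], 0, 0.25], [[0, -4, -3], 0, 0.25], [[0, -3, -4], 0, 0.25], [[0, -2, -4], 0, 0.25]]}}

```text
time: 2.1
position: [0.4356, -0.231, 0.1967]
tool_rot: [0.931, 0.365, 0.001, 0.009]
ft_force: [0.4, -0.2, -0.3]
grip_width: 0.0653
```

Request:
{"fn": "carry_out", "kwargs": {"steps": [[[-0.7, -1.8, -4], 0, 0.25], [[0, 0, -4], 0, 0.25], [[0, 0, -3], 0, 0.25], [[0, 0, -1], 0, 0.25], [[0, 0, 0], 0, 0.25]]}}

```text
time: 2.6
position: [0.4253, -0.2522, 0.0671]
tool_rot: [0.932, 0.362, -0.001, 0.006]
ft_force: [-1.0, -0.1, 0.6]
grip_width: 0.0657
```

Run:
```python
from h import *
c=snap("wrist","w1.png"); o=robot.get_obs(); print(o["position"],o["tool_rot"],c["eye"])
R=np.array(c["rotation"])
from scipy.spatial.transform import Rotation as Ro
M=Ro.from_quat(R).as_matrix()
for p in((.429,-.249,.012),):
    q=M.T@(np.array(p)-c["eye"]); print(c["cx"]+c["fx"]*q[0]/-q[2], c["cy"]-c["fy"]*q[1]/-q[2])
```

```text
[ 0.42561887 -0.25239871  0.06784155] [ 0.93197243  0.36246799 -0.00106827  0.006573  ] [ 0.37600397 -0.19760358  0.23082346]
330.787580908842 255.10567663452028
```

View pics/w1.png

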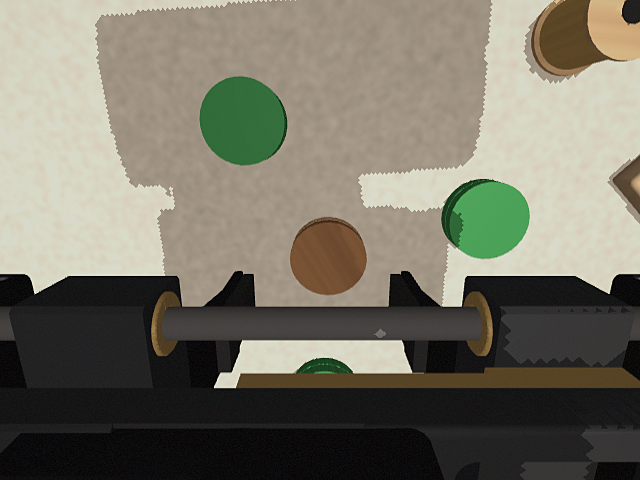

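The wrist view shows brown blank A at (328,256), against a predicted (331,255). It sits between the fingers, so I'm going down.

Request:
{"fn": "carry_out", "kwargs": {"steps": [[[0.3, 0.3, -2], 0, 0.25], [[0, 0, -1.5], 0, 0.25], [[0, 0, -0.5], 0, 0.25], [[0, 0, 0], 0, 0.25]]}}

```text
time: 3.05
position: [0.4335, -0.2521, 0.0334]
tool_rot: [0.932, 0.363, 0.002, 0.013]
ft_force: [0.2, -0.1, 0.0]
grip_width: 0.0656
```

Request:
{"fn": "carry_out", "kwargs": {"steps": [[[-0.3, 0.2, -0.6], 0, 0.25], [[0, 0, 0], 0, 0.25], [[0, 0, 0], 0, 0.6], [[0, 0, 0], 0, 0.6], [[0, 0, 0], 0, 0.6]]}}

```text
time: 3.55
position: [0.4322, -0.2513, 0.0307]
tool_rot: [0.931, 0.364, 0.004, 0.016]
ft_force: [-0.7, -0.8, 0.3]
grip_width: 0.0489
```

Request:
{"fn": "carry_out", "kwargs": {"steps": [[[0, 0, 0], 0, 0.3], [[-0.3, 0.2, -0.5], 0, 0.3], [[0, 0, 0], 0, 0.3], [[0, 0, 0], 0, 0.6], [[0, 0, 0], 0, 0.6], [[0, 0, 0], 0, 0.6]]}}

```text
time: 4.15
position: [0.4288, -0.2491, 0.0251]
tool_rot: [0.931, 0.364, 0.003, 0.016]
ft_force: [-0.3, 1.1, -1.1]
grip_width: 0.0444
```

Request:
{"fn": "carry_out", "kwargs": {"steps": [[[0, 0, 0], 0, 0.6], [[0, 0, 3], 0, 0.6], [[0, 0, 0], 0, 0.6]]}}

```text
time: 4.45
position: [0.4286, -0.249, 0.055]
tool_rot: [0.931, 0.364, 0.003, 0.015]
ft_force: [-0.5, -0.1, -0.3]
grip_width: 0.0353
```

Run:
```python
from h import *
o=robot.get_obs(); print(o["position"],o["grip_width"])
snap("wrist","w2.png",(120,160,520,400),2)
```

```text
[ 0.42859999 -0.24904631  0.05495326] 0.035338676767877976
```

View pics/w2.png

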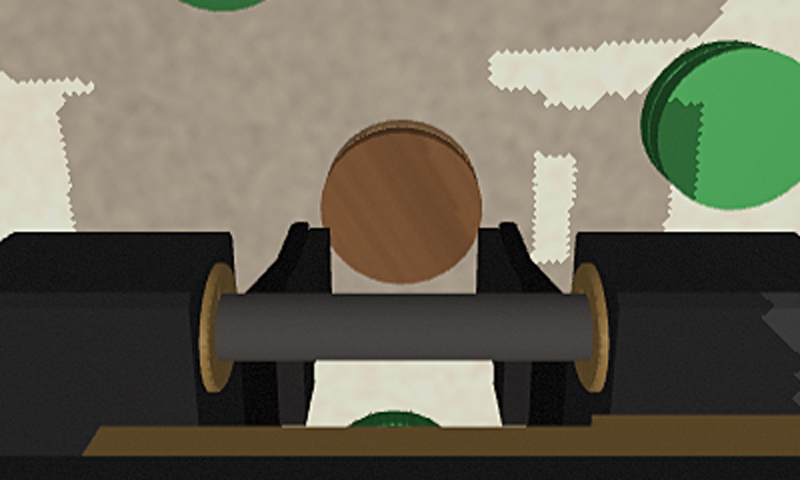

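The blank slipped out of the fingers and still lies flat on the table; its top face is at crop (401,208), full-image (320,264). I'll measure where it is relative to the TCP.

Run:
```python
from h import *
from scipy.spatial.transform import Rotation as Ro
c=cams.camera("wrist"); o=robot.get_obs(); p=o["position"]; R=Ro.from_quat(o["tool_rot"]).as_matrix()
print(p, R.round(3), "eye in tool",R.T@(c["eye"]-p), "cam axes in tool",(R.T@Ro.from_quat(c["rotation"]).as_matrix()).round(3))
w=atz(c,120+401/2,160+202/2+2,.016); print("disc",w, "in tool",R.T@(w-p))
C=Ro.from_quat(c["rotation"]).as_matrix()
for t in((0,0,.022),(.02,0,.022),(-.02,0,.022),(0,.0095,.022),(0,-.0095,.022)):
    q=C.T@(p+R@np.array(t)-c["eye"]); print(t,c["cx"]-c["fx"]*q[0]/q[2], c["cy"]+c["fy"]*q[1]/q[2])
T=cams.camera("top"); 
im=T["pixels"].astype(int)[255:310,385:480]; m=(im[...,0]-im[...,1]>35)&(im[...,0]-im[...,2]>50)
n,l,s,ce=cv2.connectedComponentsWithStats(m.astype(np.uint8))
for k in range(1,n):
    if s[k][4]>30: print("top blob",ce[k]+[385,255],s[k],atz(T,*(ce[k]+[385,255]),.013))
```

```text
[ 0.42717165 -0.2478252   0.05304259] [[ 0.736  0.677  0.013]
 [ 0.677 -0.735 -0.023]
 [-0.006  0.026 -1.   ]] eye in tool [-0.00053843 -0.07145839 -0.16499539] cam axes in tool [[ 1.    -0.001  0.   ]
 [-0.001 -0.965 -0.264]
 [ 0.     0.264 -0.965]]
disc [ 0.42652556 -0.24913705  0.016     ] in tool [-0.00115738 -0.00042924  0.03705089]
(0, 0, 0.022) 322.5177681765676 272.8220130865527
(0.02, 0, 0.022) 358.8211898011442 272.84940397647557
(-0.02, 0, 0.022) 286.21524165423233 272.79462287198345
(0, 0.0095, 0.022) 322.49376264159355 288.806698953815
(0, -0.0095, 0.022) 322.5423851892555 256.430159489797
top blob [460.475 275.38 ] [ 68  13  16  16 200] [ 0.46015545 -0.41793463  0.013     ]
```

Run:
```python
from h import *
from scipy.spatial.transform import Rotation as Ro
P=[]
for i in range(8):
    c=cams.camera("wrist"); o=robot.get_obs(); P.append(o["position"]); print(o["position"].round(4),o["ft_force"].round(1),c["eye"].round(4),o["q"].round(4))
p=np.mean(P,0);R=Ro.from_quat(o["tool_rot"]).as_matrix();C=Ro.from_quat(c["rotation"]).as_matrix()
for t in((.0175,-.0095,z) for z in(.022,.015,.01,.005,0,-.01,-.02)):
    q=C.T@(p+R@np.array(t)-c["eye"]); print(t,c["cx"]-c["fx"]*q[0]/q[2], c["cy"]+c["fy"]*q[1]/q[2])
```

```text
[ 0.4267 -0.2474  0.0524] [-0.5  0.   1. ] [ 0.3757 -0.1915  0.2153] [-0.7476  0.636   1.9117 -0.0141  0.5703 -1.48  ]
[ 0.4267 -0.2474  0.0522] [ 0.1 -0.6 -0.4] [ 0.3756 -0.1914  0.2151] [-0.7476  0.6363  1.9117 -0.014   0.5704 -1.4801]
[ 0.4266 -0.2474  0.0522] [ 0.3 -0.1  0.3] [ 0.3756 -0.1914  0.215 ] [-0.7476  0.6365  1.9116 -0.014   0.5704 -1.4801]
[ 0.4267 -0.2474  0.0522] [-0.1  0.   0.7] [ 0.3756 -0.1914  0.2149] [-0.7476  0.6365  1.9115 -0.0141  0.5705 -1.4801]
[ 0.4267 -0.2475  0.0522] [-0.   0.5  0.6] [ 0.3756 -0.1914  0.2149] [-0.7477  0.6364  1.9114 -0.0141  0.5706 -1.4801]
[ 0.4268 -0.2475  0.0523] [-0.4  0.8  0.5] [ 0.3757 -0.1915  0.215 ] [-0.7476  0.6363  1.9114 -0.014   0.5706 -1.4801]
[ 0.4268 -0.2475  0.0524] [ 0.   0.3 -0.6] [ 0.3757 -0.1915  0.215 ] [-0.7476  0.6362  1.9113 -0.014   0.5706 -1.4801]
[ 0.4269 -0.2476  0.0524] [-0.   0.5 -0.1] [ 0.3757 -0.1915  0.2151] [-0.7476  0.636   1.9112 -0.014   0.5707 -1.4801]
(0.0175, -0.0095, 0.022) 354.8590540476764 257.7569534491058
(0.0175, -0.0095, 0.015) 356.0406303022247 261.9873586559674
(0.0175, -0.0095, 0.01) 356.9375042519637 265.1984423353061
(0.0175, -0.0095, 0.005) 357.8824719213242 268.5817162741574
(0.0175, -0.0095, 0) 358.87950833450134 272.1514122776945
(0.0175, -0.0095, -0.01) 361.0480054951957 279.9152968719842
(0.0175, -0.0095, -0.02) 363.48507275620534 288.640744756335
```

Request:
{"fn": "carry_out", "kwargs": {"steps": [[[0, -0.1, 0], 0, 0.2], [[0, 0, -1], 0, 0.2], [[0, 0, -1], 0, 0.2], [[0, 0, -0.6], 0, 0.2], [[0, 0, 0], 0, 0.2], [[0, 0, 0], 0, 0.2]]}}

```text
time: 5.6
position: [0.4265, -0.2484, 0.0231]
tool_rot: [0.932, 0.363, 0.001, 0.012]
ft_force: [-0.2, 0.3, -0.7]
grip_width: 0.0684
```

Run:
```python
from h import *
o=robot.get_obs(); print(o["position"],o["grip_width"],o["ft_force"])
snap("scene","s2.png",(190,190,330,290),5)
```

```text
[ 0.42645744 -0.24837593  0.02308667] 0.06841729531141019 [-0.17741262  0.25648755 -0.71626839]
```

View pics/s2.png

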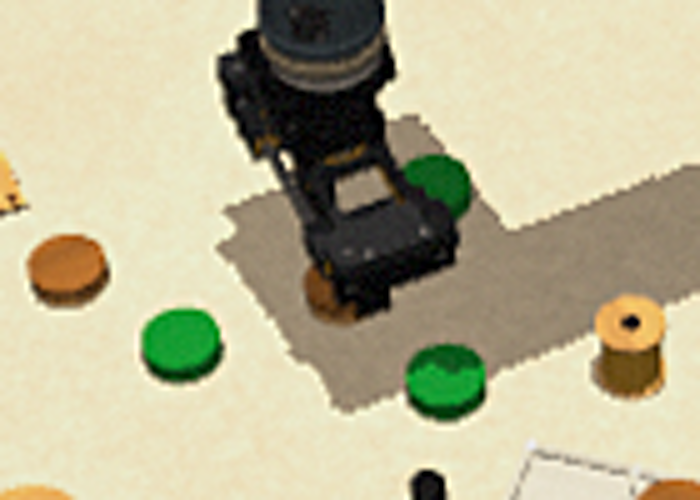

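The fingers straddle disc A, but this view doesn't settle how high the tips are. I'll go down slowly and watch the force to get the table height.

Request:
{"fn": "carry_out", "kwargs": {"steps": [[[0, 0, -0.2], 0, 0.2], [[0, 0, -0.2], 0, 0.2]]}}

```text
time: 5.85
position: [0.4267, -0.2486, 0.0194]
tool_rot: [0.932, 0.364, 0.002, 0.012]
ft_force: [0.3, 1.4, 0.2]
grip_width: 0.0698
```

Request:
{"fn": "carry_out", "kwargs": {"steps": [[[0, 0, -0.2], 0, 0.2], [[0, 0, -0.2], 0, 0.2]]}}

```text
time: 6.05
position: [0.4269, -0.2488, 0.0154]
tool_rot: [0.932, 0.364, 0.002, 0.012]
ft_force: [0.4, -0.1, -0.1]
grip_width: 0.0698
```

At a reported z of 0.0154 there is still no contact, so the tips really are higher than the readings imply. I'll keep going down carefully.

Request:
{"fn": "carry_out", "kwargs": {"steps": [[[0, 0, -0.2], 0, 0.2], [[0, 0, -0.2], 0, 0.2]]}}

```text
time: 6.25
position: [0.427, -0.2488, 0.0112]
tool_rot: [0.932, 0.364, 0.002, 0.013]
ft_force: [0.4, 0.2, 0.1]
grip_width: 0.0699
```

Request:
{"fn": "carry_out", "kwargs": {"steps": [[[0, 0, -0.2], 0, 0.2], [[0, 0, -0.2], 0, 0.2]]}}

```text
time: 6.45
position: [0.4271, -0.2489, 0.0068]
tool_rot: [0.931, 0.364, 0.002, 0.013]
ft_force: [0.0, -0.6, -0.2]
grip_width: 0.0695
```

Request:
{"fn": "carry_out", "kwargs": {"steps": [[[0, 0, -0.2], 0, 0.2], [[0, 0, 0], 0, 0.2]]}}

```text
time: 6.65
position: [0.4269, -0.2488, 0.0043]
tool_rot: [0.932, 0.363, 0.002, 0.012]
ft_force: [-0.3, 0.1, 0.3]
grip_width: 0.0689
```

Request:
{"fn": "carry_out", "kwargs": {"steps": [[[0, 0, -0.15], 0, 0.2], [[0, 0, 0], 0, 0.6], [[0, 0, 0], 0, 0.6], [[0, 0, 0], 0, 0.6], [[0, 0, 0], 0, 0.6], [[0, 0, 0], 0, 0.6]]}}

```text
time: 7.25
position: [0.427, -0.2488, 0.0028]
tool_rot: [0.932, 0.364, 0.002, 0.013]
ft_force: [-0.7, -0.5, 0.7]
grip_width: 0.0472
```

It's gripped at 47.2 mm. With the disc flat on the table, reported z is 0.0028, which becomes the height reference for placing. I'll lift and check the hold.

Request:
{"fn": "carry_out", "kwargs": {"steps": [[[0, 0, 2], 0, 0.6], [[0, 0, 4], 0, 0.6], [[2, 3, 4], 0, 0.6], [[4, 4, 2], 0, 0.6], [[3, 4, 0], 0, 0.6], [[3, 4, 0], 0, 0.6], [[2, 3, 0], 0, 0.6], [[0.5, 1, 0], 0, 0.6], [[0, 0, 0], 0, 0.6]]}}

```text
time: 8.15
position: [0.5694, -0.0609, 0.1236]
tool_rot: [0.932, 0.361, 0.005, 0.013]
ft_force: [-0.2, -0.6, 0.0]
grip_width: 0.0475
```

Request:
{"fn": "carry_out", "kwargs": {"steps": [[[1.6, 0.4, -2], 0, 0.6], [[0, 0, -1.5], 0, 0.6], [[0, 0, 0], 0, 0.6], [[0, 0, 0], 0, 0.6]]}}

```text
time: 8.55
position: [0.5821, -0.0609, 0.0875]
tool_rot: [0.933, 0.36, 0.003, 0.013]
ft_force: [0.9, 0.4, 0.2]
grip_width: 0.0475
```

Request:
{"fn": "carry_out", "kwargs": {"steps": [[[0.35, 0.4, -1.5], 0, 0.6], [[0, 0, -0.8], 0, 0.6], [[0, 0, 0], 0, 0.6], [[0, 0, 0], 0, 0.6]]}}

```text
time: 8.95
position: [0.585, -0.059, 0.0637]
tool_rot: [0.933, 0.358, 0.003, 0.013]
ft_force: [-0.7, -0.2, -0.8]
grip_width: 0.0476
```

Request:
{"fn": "carry_out", "kwargs": {"steps": [[[0.05, 0.2, -0.3], 0, 0.6], [[0, 0, -0.2], 0, 0.6], [[0, 0, 0], 0, 0.6]]}}

```text
time: 9.25
position: [0.5859, -0.0567, 0.0589]
tool_rot: [0.933, 0.358, 0.003, 0.014]
ft_force: [0.4, -0.6, -0.6]
grip_width: 0.0476
```

Request:
{"fn": "carry_out", "kwargs": {"steps": [[[0, 0, -0.1], 0, 0.6], [[0, 0, 0], 0, 0.6], [[0, 0, 0], 0, 0.4], [[0, 0, 0], 0, 0.25], [[0, 0, 0], 0, 0.25], [[0, 0, 1], 0, 0.25], [[0, 0, 3], 0, 0.25], [[0, -2, 4], 0, 0.25], [[-3, -4, 2], 0, 0.25], [[-3, -4, 0], 0, 0.25]]}}

```text
time: 10.25
position: [0.5302, -0.1531, 0.1626]
tool_rot: [0.932, 0.363, 0.005, 0.016]
ft_force: [0.1, 0.0, 0.0]
grip_width: 0.0653
```

Request:
{"fn": "carry_out", "kwargs": {"steps": [[[-1, -5, 0], 0, 0.25], [[-1, -5, 0], 0, 0.25], [[-1, -5, 0], 0, 0.25], [[-1, -5, 0], 0, 0.25], [[-1, -4, 0], 0, 0.25], [[0, -2, 0], 0, 0.25], [[0, 0, 0], 0, 0.25]]}}

```text
time: 10.95
position: [0.4753, -0.4206, 0.1716]
tool_rot: [0.932, 0.361, 0.007, 0.022]
ft_force: [-0.1, 0.1, 0.0]
grip_width: 0.0654
```

```bash
cat > look.py <<'E'
from h import *
T=cams.camera("top"); im=T["pixels"].astype(int); m=((im[...,0]-im[...,1]>35)&(im[...,0]-im[...,2]>50)).astype(np.uint8)
def find(x0,y0,x1,y1,z):
    n,l,s,ce=cv2.connectedComponentsWithStats(np.ascontiguousarray(m[y0:y1,x0:x1]))
    for k in range(1,n):
        if s[k][4]>60: print("blob",(ce[k]+[x0,y0]).round(1),s[k][2:],atz(T,*(ce[k]+[x0,y0]),z).round(4))
find(385,255,480,310,.013); find(302,192,356,244,.067)
print(robot.get_obs()["position"])
cv2.imwrite("pics/tray.png",cv2.resize(T["pixels"][180:330,290:490,::-1],None,fx=4,fy=4,interpolation=cv2.INTER_CUBIC))
E
python3 look.py
```

```text
blob [328.6 193.2] [ 50   6 132] [ 0.6856 -0.0274  0.067 ]
blob [317.5 204.9] [ 16  16 198] [0.6499 0.0042 0.067 ]
blob [316.4 225.7] [ 16  16 204] [0.5879 0.0058 0.067 ]
blob [338.3 226. ] [ 16  16 200] [ 0.5886 -0.0573  0.067 ]
blob [320.9 242.3] [ 49   3 100] [ 0.5395 -0.0081  0.067 ]
[ 0.47516437 -0.41886055  0.17138703]
```

Disc A lies flat in place 1, about 2 mm from nominal relative to c and d. Now for B at (0.460, -0.418).

Request:
{"fn": "carry_out", "kwargs": {"steps": [[[-1.5, 0.1, -3], 0, 0.25], [[0, 0, -4], 0, 0.25], [[0, 0, -3], 0, 0.25], [[0, 0, -2], 0, 0.25], [[0, 0, 0], 0, 0.25], [[0, 0, 0], 0, 0.25]]}}

```text
time: 11.6
position: [0.4619, -0.4078, 0.0525]
tool_rot: [0.931, 0.365, 0.008, 0.02]
ft_force: [0.3, 0.1, 1.2]
grip_width: 0.0651
```

Request:
{"fn": "carry_out", "kwargs": {"steps": [[[-0.2, -1.0, -1], 0, 0.25], [[0, 0, -1], 0, 0.25], [[0, 0, 0], 0, 0.25], [[0, 0, 0], 0, 0.25]]}}

```text
time: 12.0
position: [0.4621, -0.4194, 0.0351]
tool_rot: [0.931, 0.365, 0.009, 0.023]
ft_force: [-0.2, 0.4, -1.2]
grip_width: 0.0654
```

Request:
{"fn": "carry_out", "kwargs": {"steps": [[[-0.2, 0.1, -1.5], 0, 0.25], [[0, 0, -1], 0, 0.25], [[0, 0, 0], 0, 0.25], [[0, 0, 0], 0, 0.25]]}}

```text
time: 12.4
position: [0.461, -0.4199, 0.011]
tool_rot: [0.931, 0.365, 0.009, 0.025]
ft_force: [-0.3, 0.0, 0.9]
grip_width: 0.065
```

Request:
{"fn": "carry_out", "kwargs": {"steps": [[[-0.1, 0.2, -0.5], 0, 0.25], [[0, 0, -0.2], 0, 0.25], [[0, 0, 0], 0, 0.25]]}}

```text
time: 12.7
position: [0.4604, -0.4183, 0.0045]
tool_rot: [0.931, 0.365, 0.009, 0.026]
ft_force: [-0.3, 0.2, -0.7]
grip_width: 0.0654
```

Request:
{"fn": "carry_out", "kwargs": {"steps": [[[0, 0, -0.15], 0, 0.25], [[0, 0, 0], 0, 0.6], [[0, 0, 0], 0, 0.6], [[0, 0, 0], 0, 0.6], [[0, 0, 0], 0, 0.6]]}}

```text
time: 13.2
position: [0.4607, -0.4186, 0.0034]
tool_rot: [0.931, 0.365, 0.01, 0.027]
ft_force: [-0.4, -0.1, -0.0]
grip_width: 0.0474
```

Request:
{"fn": "carry_out", "kwargs": {"steps": [[[0, 0, 2], 0, 0.6], [[0, 1, 4], 0, 0.6], [[0, 4, 3], 0, 0.6], [[1, 5, 3], 0, 0.6], [[2, 4.5, 0], 0, 0.6], [[2, 4.5, 0], 0, 0.6], [[2.5, 4.5, 0], 0, 0.6], [[3, 4, 0], 0, 0.6], [[3, 4, 0], 0, 0.6], [[3, 3, 0], 0, 0.6]]}}

```text
time: 14.2
position: [0.622, -0.0776, 0.1253]
tool_rot: [0.933, 0.359, 0.011, 0.029]
ft_force: [-0.1, -1.1, -0.5]
grip_width: 0.0479
```

Request:
{"fn": "carry_out", "kwargs": {"steps": [[[1, 1, 0], 0, 0.6], [[0, 0, 0], 0, 0.6], [[0, 0, 0], 0, 0.6]]}}

```text
time: 14.5
position: [0.635, -0.0626, 0.1253]
tool_rot: [0.931, 0.363, 0.012, 0.03]
ft_force: [-0.6, -0.3, 0.8]
grip_width: 0.0471
```

Request:
{"fn": "carry_out", "kwargs": {"steps": [[[1.2, 0.5, -2], 0, 0.6], [[0, 0, -1.5], 0, 0.6], [[0, 0, 0], 0, 0.6], [[0, 0, 0], 0, 0.6]]}}

```text
time: 14.9
position: [0.6423, -0.0633, 0.089]
tool_rot: [0.933, 0.36, 0.009, 0.029]
ft_force: [0.2, 0.6, 0.8]
grip_width: 0.0476
```

Request:
{"fn": "carry_out", "kwargs": {"steps": [[[0.45, 0.55, -1.5], 0, 0.6], [[0, 0, -0.8], 0, 0.6], [[0, 0, 0], 0, 0.6], [[0, 0, 0], 0, 0.6]]}}

```text
time: 15.3
position: [0.6462, -0.0592, 0.065]
tool_rot: [0.933, 0.359, 0.009, 0.029]
ft_force: [0.6, -0.4, -0.1]
grip_width: 0.0473
```

Request:
{"fn": "carry_out", "kwargs": {"steps": [[[0.1, 0.15, -0.4], 0, 0.6], [[0, 0, -0.2], 0, 0.6], [[0, 0, 0], 0, 0.6]]}}

```text
time: 15.6
position: [0.6476, -0.0574, 0.0591]
tool_rot: [0.933, 0.359, 0.01, 0.03]
ft_force: [-0.8, 0.2, -0.5]
grip_width: 0.0471
```

Request:
{"fn": "carry_out", "kwargs": {"steps": [[[0, 0, -0.05], 0, 0.6], [[0, 0, 0], 0, 0.4], [[0, 0, 0], 0, 0.25], [[0, 0, 0], 0, 0.25], [[0, 0, 1], 0, 0.25], [[0, 0, 3], 0, 0.25], [[-0.5, -3, 4], -8, 0.4], [[-1, -5, 0], -8, 0.8], [[-1, -4, 0], -8, 1], [[-0.5, -3, 0], -8, 1]]}}

```text
time: 16.6
position: [0.6182, -0.2071, 0.1468]
tool_rot: [0.996, 0.082, 0.004, 0.032]
ft_force: [0.7, -0.3, -1.0]
grip_width: 0.0408
```

```bash
python3 look.py
```

```text
blob [331.9 193.1] [ 50   4 112] [ 0.6862 -0.037   0.067 ]
blob [317.5 204.9] [ 16  16 197] [0.65   0.0041 0.067 ]
blob [338.1 205.7] [ 16  16 199] [ 0.6486 -0.0558  0.067 ]
blob [336.8 224. ] [ 14  14 122] [ 0.5943 -0.0529  0.067 ]
[ 0.61836249 -0.21245932  0.14703531]
```

Request:
{"fn": "carry_out", "kwargs": {"steps": [[[-0.3, 1.5, -3], -8, 1], [[0, 1, -3], -2, 1], [[0, 0, -1.5], 0, 1], [[0, 0, 0], 0, 1], [[0, 0, 0], 0, 1]]}}

```text
time: 17.15
position: [0.6178, -0.1926, 0.0759]
tool_rot: [0.999, -0.012, 0.006, 0.037]
ft_force: [0.6, -0.4, 0.4]
grip_width: 0.002
```

Request:
{"fn": "carry_out", "kwargs": {"steps": [[[-0.2, 1, -0.8], 0, 1], [[0, 1, 0], 0, 1], [[0, 1, 0], 0, 1], [[0, 0, 0], 0, 1]]}}

```text
time: 17.55
position: [0.6176, -0.1607, 0.0707]
tool_rot: [0.999, -0.011, 0.009, 0.038]
ft_force: [-0.3, 0.7, 0.2]
grip_width: 0.0007
```

```bash
python3 look.py
python3 - <<'E'
from h import *
snap("scene","s3.png",(240,220,400,340),5)
E
```

```text
blob [326.6 193.1] [41  3 71] [ 0.6859 -0.0217  0.067 ]
blob [318.7 203.1] [ 15  14 137] [0.6553 0.0009 0.067 ]
blob [334.3 203.3] [ 9 13 65] [ 0.6556 -0.0444  0.067 ]
[ 0.61800521 -0.16145815  0.07092248]
```

View pics/s3.png

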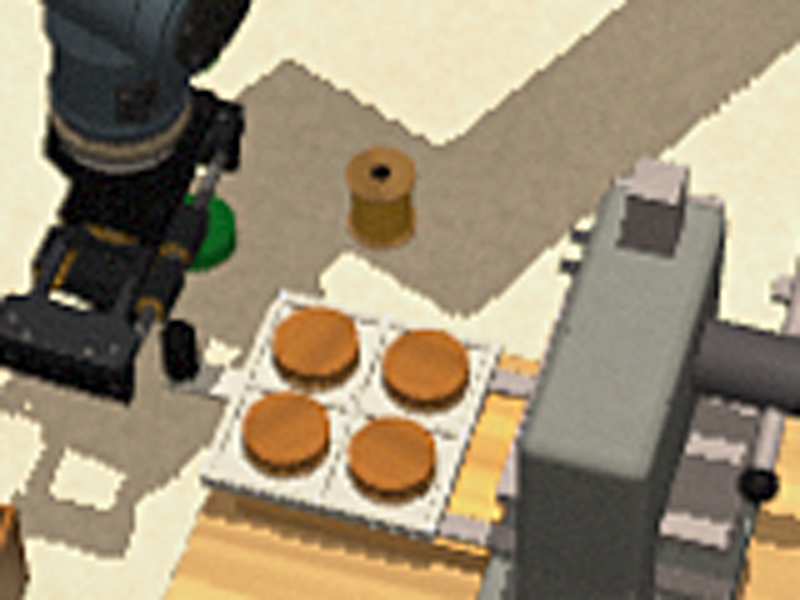

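All four discs lie flat in their places, and the fingers are just outside the knob at crop (180,350). Now I'll push, slowly at first.

Request:
{"fn": "carry_out", "kwargs": {"steps": [[[-0.1, 0.5, -0.3], 0, 1], [[0, 0.5, 0], 0, 1], [[0, 0.5, 0], 0, 1], [[0, 0.5, 0], 0, 1], [[0, 0.7, 0], 0, 1], [[0, 0.8, 0], 0, 1], [[0, 1, 0], 0, 1], [[0, 1, 0], 0, 1]]}}

```text
time: 18.45
position: [0.6188, -0.107, 0.0685]
tool_rot: [0.999, -0.012, 0.011, 0.041]
ft_force: [1.8, -2.3, -1.0]
grip_width: 0.0004
```

Request:
{"fn": "carry_out", "kwargs": {"steps": [[[-0.1, 1.2, 0], 0, 1], [[-0.1, 1.2, 0], 0, 1], [[-0.1, 1.2, 0], 0, 1], [[0, 1.2, 0], 0, 1], [[0, 1.2, 0], 0, 1], [[0, 1.2, 0], 0, 1], [[0, 1.0, 0], 0, 1], [[0, 0.8, 0], 0, 1]]}}

```text
time: 19.25
position: [0.6177, -0.0076, 0.0692]
tool_rot: [0.999, -0.011, 0.014, 0.041]
ft_force: [1.7, -2.5, -0.8]
grip_width: 0.0006
```

Request:
{"fn": "carry_out", "kwargs": {"steps": [[[0, 0.6, 0], 0, 1], [[0, 0.5, 0], 0, 1], [[0, 0.4, 0], 0, 1], [[0, 0.3, 0], 0, 1]]}}

```text
time: 19.65
position: [0.6181, 0.0105, 0.0693]
tool_rot: [0.999, -0.01, 0.014, 0.043]
ft_force: [1.2, -14.2, -2.4]
grip_width: 0.0009
```

Request:
{"fn": "carry_out", "kwargs": {"steps": [[[0, 0.3, 0], 0, 1], [[0, 0.3, 0], 0, 1]]}}

```text
time: 19.85
position: [0.6181, 0.0102, 0.0694]
tool_rot: [0.999, -0.008, 0.014, 0.048]
ft_force: [2.1, -10.1, -0.5]
grip_width: 0.0005
```

Request:
{"fn": "carry_out", "kwargs": {"steps": [[[0, -2, 0], 0, 1], [[0, -4, 1], 0, 1], [[0, -3, 4], 8, 1], [[0, -1, 5], 8, 0.9], [[0, 0, 5], 8, 0.8], [[0, 0, 5], 8, 0.6], [[0, 0, 5], 8, 0.5], [[0, 0, 5], 8, 0.5], [[0, 1, 3], 8, 0.5]]}}

```text
time: 20.75
position: [0.5991, -0.0784, 0.3978]
tool_rot: [0.878, 0.476, 0.014, 0.032]
ft_force: [1.7, 0.3, -0.8]
grip_width: 0.0389
```

Run:
```python
from h import *
print(robot.get_obs()["position"])
snap("scene","s4.png",(240,200,480,360),3.3)
```

```text
[ 0.59908506 -0.07835798  0.39775655]
```

View pics/s4.png

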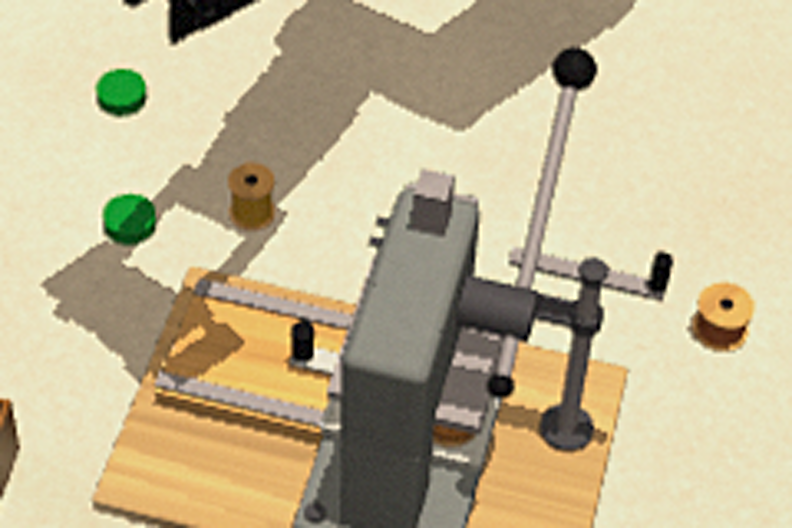

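The tray is home, with the knob now at crop (302,341). The catch and lever look untouched. I'll check the travel numerically while moving on to the peg.

Run:
```python
from m import *
s4=lambda u,v:(240+(u+.5)/3.3-.5,200+(v+.5)/3.3-.5)
print(atz(S,*s4(302,341),.071), atz(S,*s1(61,343),.071))
print("peg",atz(S,*s4(661,272),.2485),"hinge top",tri(t2(125,206),s1(606,303)))
```

```text
[0.61600379 0.03033744 0.071     ] [ 0.61263521 -0.12880597  0.071     ]
peg [0.61253495 0.30164699 0.2485    ] hinge top (array([0.60996569, 0.25224275, 0.23972365]), array([0.00115957]))
```

Request:
{"fn": "carry_out", "kwargs": {"steps": [[[1, 3, 0], 8, 0.5], [[0.5, 5, 0], 8, 0.5], [[0, 5, 0], 8, 0.5], [[0, 5, 0], 8, 0.5], [[0, 5, 0], 0, 0.5], [[0, 5, 0], 0, 0.5], [[0, 5, 0], 0, 0.5], [[0, 3, 0], 0, 0.5], [[0, 0, 0], 0, 0.5]]}}

```text
time: 21.7
position: [0.6027, 0.2905, 0.3981]
tool_rot: [0.707, 0.707, 0.019, 0.018]
ft_force: [-0.4, -0.8, -0.1]
grip_width: 0.043
```

Request:
{"fn": "carry_out", "kwargs": {"steps": [[[1, 1, -3], 0, 0.5], [[0, 0, -4], 0, 0.5], [[0, 0, -3], 0, 0.5], [[0, 0, 0], 0, 0.5], [[0, 0, 0], 0, 0.5]]}}

```text
time: 22.2
position: [0.6076, 0.2993, 0.2936]
tool_rot: [0.707, 0.707, 0.015, 0.016]
ft_force: [0.0, -0.4, 0.3]
grip_width: 0.0437
```

Request:
{"fn": "carry_out", "kwargs": {"steps": [[[0.6, 0.2, -2], 0, 0.5], [[0, 0, -2], 0, 0.5], [[0, 0, -0.8], 0, 0.5], [[0, 0, 0], 0, 0.5], [[0, 0, 0], 0, 0.5]]}}

```text
time: 22.7
position: [0.6179, 0.2999, 0.2542]
tool_rot: [0.708, 0.705, 0.02, 0.019]
ft_force: [0.2, 0.5, -0.5]
grip_width: 0.0434
```

Request:
{"fn": "carry_out", "kwargs": {"steps": [[[-0.5, 0.1, -1], 0, 0.5], [[0, 0, -0.5], 0, 0.5], [[0, 0, 0], 0, 0.5], [[0, 0, 0], 0, 0.5]]}}

```text
time: 23.1
position: [0.6136, 0.3014, 0.2417]
tool_rot: [0.708, 0.705, 0.022, 0.02]
ft_force: [-0.6, -0.7, 0.5]
grip_width: 0.0438
```

Request:
{"fn": "carry_out", "kwargs": {"steps": [[[0, 0, -0.3], 0, 0.5], [[0, 0, 0], 0, 0.85], [[0, 0, 0], 0, 0.95], [[0, 0, 0], 0, 0.95], [[0, 0, 0], 0, 0.95], [[0, 0, 0], 0, 0.95]]}}

```text
time: 23.7
position: [0.614, 0.3012, 0.2389]
tool_rot: [0.708, 0.705, 0.022, 0.02]
ft_force: [0.1, -0.2, -0.1]
grip_width: 0.0133
```

Request:
{"fn": "carry_out", "kwargs": {"steps": [[[0.6, -0.05, 0], 0, 0.95], [[0.6, -0.15, 0], 0, 0.95], [[0.65, -0.3, 0], 0, 0.95], [[0.6, -0.35, 0], 0, 0.95]]}}

```text
time: 24.1
position: [0.6361, 0.2962, 0.2389]
tool_rot: [0.708, 0.705, 0.022, 0.015]
ft_force: [-2.3, 3.9, 0.4]
grip_width: 0.0133
```

Request:
{"fn": "carry_out", "kwargs": {"steps": [[[0.6, -0.5, 0], 0, 0.95], [[0.5, -0.5, 0], 0, 0.95], [[0.5, -0.55, 0], 0, 0.95], [[0.4, -0.6, 0], 0, 0.95]]}}

```text
time: 24.5
position: [0.6604, 0.2773, 0.2388]
tool_rot: [0.708, 0.705, 0.027, 0.015]
ft_force: [-0.9, 4.0, -0.1]
grip_width: 0.0138
```

Request:
{"fn": "carry_out", "kwargs": {"steps": [[[-0.1, -0.6, 0], 0, 0.95], [[0, -0.7, 0], 0, 0.95], [[0, -0.7, 0], 0, 0.95], [[-0.1, -0.6, 0], 0, 0.95]]}}

```text
time: 24.9
position: [0.6709, 0.251, 0.2391]
tool_rot: [0.709, 0.704, 0.039, 0.022]
ft_force: [2.9, 3.6, -0.5]
grip_width: 0.0123
```

Request:
{"fn": "carry_out", "kwargs": {"steps": [[[-0.7, -0.1, 0], 0, 0.95], [[-0.2, -0.2, 0], 0, 0.95], [[0, -0.2, 0], 0, 0.95]]}}

```text
time: 25.2
position: [0.6716, 0.2507, 0.2392]
tool_rot: [0.709, 0.702, 0.053, 0.024]
ft_force: [-2.8, 9.2, 0.2]
grip_width: 0.012
```

Run:
```python
from h import *
print(robot.get_obs()["position"])
snap("scene","s5.png",(360,200,480,320),5)
```

```text
[0.67164366 0.25071653 0.23924308]
```

View pics/s5.png

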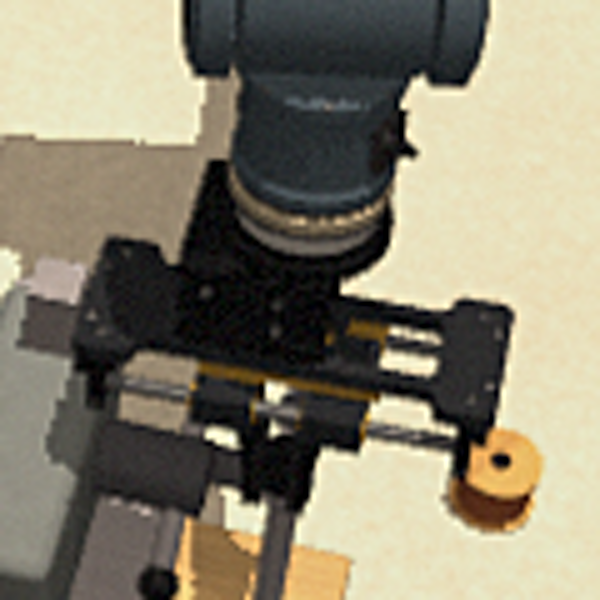

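The hand hides the peg, but the y reaction of 9 N suggests the catch is at its stop. I'll open a little, lift off and check.

Request:
{"fn": "carry_out", "kwargs": {"steps": [[[0, 0.2, 0], 0, 0.75], [[0, 0, 0], 0, 0.7], [[0, 0, 1.5], 0, 0.7], [[0, 0, 3], 0, 0.7], [[0, 0.5, 5], 0, 0.7], [[-1, 1, 4], 0, 0.5], [[-4, 1, 2], 0, 0.4], [[-5, 0, 0], 0, 0.4], [[-5, -1, 0], 0, 0.4], [[-4, -1, 0], 0, 0.4]]}}

```text
time: 26.25
position: [0.4795, 0.2406, 0.3967]
tool_rot: [0.712, 0.7, 0.043, 0.032]
ft_force: [0.7, -0.1, 0.8]
grip_width: 0.051
```

Run:
```python
from h import *
print(robot.get_obs()["position"],robot.get_obs()["tool_rot"])
c=snap("top","t6.png"); 
s=cams.camera("scene")["pixels"]
a=cv2.resize(c["pixels"][170:260,190:290,::-1],None,fx=4,fy=4,interpolation=cv2.INTER_CUBIC)
b=cv2.resize(s[220:310,370:470,::-1],None,fx=4,fy=4,interpolation=cv2.INTER_CUBIC)
cv2.imwrite("pics/cat.png",np.hstack([a,b]))
```

```text
[0.47951341 0.24062743 0.39667524] [0.71213585 0.69997054 0.04304444 0.03241833]
```

View pics/cat.png

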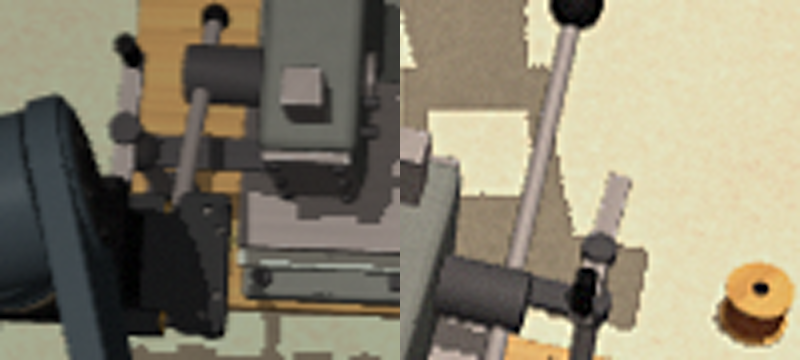

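Catch is out: in the top crop the arm runs from the hinge (125,127) to the peg (128,45), turned about 90° from the start, and the lever is still up. Next is the ball knob.

Request:
{"fn": "carry_out", "kwargs": {"steps": [[[0.8, -2, 0], 0, 0.3], [[0.2, -1, 0], 0, 0.3], [[0, 0, 0], 0, 0.3], [[0, 0, -2], 0, 0.3], [[0, 0, 0], 0, 0.3]]}}

```text
time: 26.85
position: [0.4875, 0.2056, 0.3777]
tool_rot: [0.713, 0.699, 0.041, 0.034]
ft_force: [-0.0, 0.0, -0.1]
grip_width: 0.0606
```

Request:
{"fn": "carry_out", "kwargs": {"steps": [[[0.2, 0.4, -2], 0, 0.3], [[0, 0, -1], 0, 0.3], [[0, 0, 0], 0, 0.3], [[0, 0, 0], 0, 0.3]]}}

```text
time: 27.25
position: [0.4926, 0.2103, 0.3489]
tool_rot: [0.713, 0.699, 0.042, 0.035]
ft_force: [0.2, 0.4, -0.4]
grip_width: 0.0608
```

Request:
{"fn": "carry_out", "kwargs": {"steps": [[[-0.3, 0, -2], 0, 0.3], [[0, 0, -1.5], 0, 0.3], [[0, 0, -1], 0, 0.3], [[0, 0, 0], 0, 0.3], [[0, 0, 0], 0, 0.3]]}}

```text
time: 27.75
position: [0.4931, 0.2111, 0.3079]
tool_rot: [0.713, 0.699, 0.047, 0.038]
ft_force: [0.2, -0.1, 0.7]
grip_width: 0.0608
```

Request:
{"fn": "carry_out", "kwargs": {"steps": [[[-0.4, -0.1, -1], 0, 0.3], [[0, 0, -0.6], 0, 0.3], [[0, 0, 0], 0, 0.3], [[0, 0, 0], 0, 0.3]]}}

```text
time: 28.15
position: [0.4897, 0.2102, 0.2925]
tool_rot: [0.713, 0.699, 0.048, 0.039]
ft_force: [-0.8, -0.4, 1.4]
grip_width: 0.0606
```

Request:
{"fn": "carry_out", "kwargs": {"steps": [[[0, 0, 0], 0, 0.7], [[0, 0, 0], 0, 0.7], [[0, 0, 0], 0, 0.7], [[0, 0, 0], 0, 0.7], [[0, 0, 0], 0, 0.7], [[0, 0, 0], 0, 0.7]], "squeeze": 35}}

```text
time: 28.75
position: [0.4902, 0.2092, 0.293]
tool_rot: [0.713, 0.699, 0.048, 0.04]
ft_force: [0.1, 0.4, 0.0]
grip_width: 0.0324
```

Width 32.4 mm is a little small, so the pads may be meeting the ball off its equator. I'll regrip about 9 mm lower.

Request:
{"fn": "carry_out", "kwargs": {"steps": [[[0, 0, 0], 0, 0.4], [[0, 0, 0], 0, 0.3], [[0, 0, -0.6], 0, 0.3], [[0, 0, -0.4], 0, 0.3], [[0, 0, 0], 0, 0.3], [[0, 0, 0], 0, 0.7], [[0, 0, 0], 0, 0.7], [[0, 0, 0], 0, 0.7], [[0, 0, 0], 0, 0.7], [[0, 0, 0], 0, 0.7]]}}

```text
time: 29.75
position: [0.4902, 0.2094, 0.282]
tool_rot: [0.713, 0.699, 0.048, 0.04]
ft_force: [-0.0, -4.3, -0.5]
grip_width: 0.0314
```

Request:
{"fn": "carry_out", "kwargs": {"steps": [[[0, 0, 0], 0, 0.7], [[0, 0, 0], 0, 0.7]]}}

```text
time: 29.95
position: [0.4901, 0.2093, 0.282]
tool_rot: [0.713, 0.699, 0.048, 0.04]
ft_force: [-0.3, -0.7, -0.9]
grip_width: 0.0314
```

Run:
```python
from m import *
from scipy.spatial.transform import Rotation as Ro
W=cams.camera("wrist"); C=Ro.from_quat(W["rotation"]).as_matrix()
q=C.T@(np.array([.4877,.2096,.3125])-W["eye"]); print("pred ball px",W["cx"]-W["fx"]*q[0]/q[2],W["cy"]+W["fy"]*q[1]/q[2],"r",W["fx"]*.017/-q[2], "depth",-q[2])
o=robot.get_obs();print(o["position"],o["grip_width"],o["ft_force"])
g=W["pixels"][:,:,:].max(2); print(g[200:330:8,220:420:8])
```

```text
pred ball px 323.3788722046527 324.146232050035 r 41.37213868709433 depth 0.14858930977397253
[0.4901688  0.20933897 0.28202887] 0.03120764317849435 [-0.03616651 -1.14380804  0.06026703]
[[220 217 217 218 217 218 218 218 217 154 216 218 218 217 218 218 218 218
  218 218 217 217 217 218 218]
 [136 136 136 136 137 137 136 135 137 111 112 133 134 134 136 132 135 134
  133 134 135 224 217 218 217]
 [ 69  69  69  69  72  67  71  71  68  69  66  58 216 216 217 220 216 216
  216 216 217 221 218 218 219]
 [161 159 160 160 161 160 158 161 159 166 100 143 215 216 216 151 227 216
  216 217 216 222 217 217 217]
 [167 159 161 162 166 164 164 163 165 103  63 146 211 214 214 147 216 216
  215 216 215 218 217 218 217]
 [187 187 184 188 189 188 189 189 189 190 131 186 216 217 216 155 216 217
  216 217 216 218 217 218 218]
 [155 157 154 154 152 155 156 151 127 157 157 218 216 217 217 163 217 222
  217 216 216 218 218 217 217]
 [102  88  64 147 145 145  74 113 112  72 144 219 220 220 222 163 103 100
  106 217 217 217 218 217 216]
 [183 183 184 184 184 184 183 186 186 186 122 231 150 150 151  63  59  84
[... 172 characters left out ...]
18 186 122 151 221 216 139 146  89  20
   20  10 209 218 218  25  18]
 [ 22  23  19  37 120 119  13  21  18 182  26  15  10  19  17  17 211  14
   20  12 235 218 217  18  28]
 [ 24  25  94  60  31  11  12  22  21  10  19  19  18  19  17  15  15  18
   14  20  18 230 220  81  21]
 [ 24  18  92  81  15  14  19  20  17  16  15  18  20  17  15  19  17  12
   18  18  14  17 238  80  52]
 [ 29  12  81  55  55  54  56  55  57  55  56  55  54  55  56  55  57  53
   54  55  54  54  54  54 132]
 [ 35  15  82  68  66  69  67  66  68  68  67  67  67  68  67  67  67  66
   67  68  66  67  69  68 136]
 [ 36  11  76  70  70  73  72  71  73  70  72  71  72  71  71  71  70  70
   71  73  70  70  69  72 153]]
```

Request:
{"fn": "carry_out", "kwargs": {"steps": [[[-0.5, 0, -0.9], 0, 0.7], [[-0.5, 0, -1], 0, 0.7], [[-0.4, 0, -1], 0, 0.7]]}}

```text
time: 30.3
position: [0.4779, 0.2097, 0.2553]
tool_rot: [0.712, 0.699, 0.051, 0.043]
ft_force: [-1.4, -1.4, 4.2]
grip_width: 0.0316
```

Request:
{"fn": "carry_out", "kwargs": {"steps": [[[-0.35, 0, -1.1], 0, 0.7], [[-0.3, 0, -1.2], 0, 0.7], [[-0.2, 0, -1.2], 0, 0.7], [[-0.15, 0, -1.2], 0, 0.7], [[-0.1, 0, -1.2], 0, 0.7]]}}

```text
time: 30.8
position: [0.4656, 0.21, 0.1957]
tool_rot: [0.712, 0.699, 0.053, 0.044]
ft_force: [-0.8, -0.9, 5.5]
grip_width: 0.0312
```

Request:
{"fn": "carry_out", "kwargs": {"steps": [[[0, 0, -1], 0, 0.7], [[0, 0, -1], 0, 0.7], [[0.1, 0, -0.8], 0, 0.7], [[0.1, 0, -0.7], 0, 0.7]]}}

```text
time: 31.2
position: [0.4671, 0.21, 0.1587]
tool_rot: [0.712, 0.699, 0.054, 0.044]
ft_force: [-1.8, -2.2, 5.1]
grip_width: 0.0312
```

Total descent so far is 123 mm, with contact expected at about 128. I'll continue in small steps until the force is firm.

Request:
{"fn": "carry_out", "kwargs": {"steps": [[[0, 0, -0.4], 0, 0.7], [[0.05, 0, -0.4], 0, 0.7], [[0, 0, -0.4], 0, 0.7]]}}

```text
time: 31.5
position: [0.469, 0.21, 0.1481]
tool_rot: [0.712, 0.699, 0.055, 0.046]
ft_force: [-11.4, -5.1, 41.6]
grip_width: 0.0304
```

Request:
{"fn": "carry_out", "kwargs": {"steps": [[[0, 0, -0.2], 0, 0.7], [[0, 0, -0.2], 0, 0.7], [[0, 0, -0.2], 0, 0.7]]}}

```text
time: 31.8
position: [0.4688, 0.21, 0.1498]
tool_rot: [0.711, 0.699, 0.057, 0.047]
ft_force: [-7.3, -3.8, 20.0]
grip_width: 0.0311
```

Run:
```python
from m import *
for i in range(6):
    s=cams.camera("scene"); o=robot.get_obs(); print(o["position"].round(4),o["ft_force"].round(1),round(o["grip_width"],4))
# ram top shift: compare raised / now vertical profile of the light ram cap in scene
a=S["pixels"].astype(int); b=s["pixels"].astype(int)
d=np.abs(a-b).sum(2)[235:275,355:385]; print((d>60).astype(int).sum(1))
def proj(c,p):
    from scipy.spatial.transform import Rotation as Ro
    q=Ro.from_quat(c["rotation"]).as_matrix().T@(np.array(p)-c["eye"]); return c["cx"]-c["fx"]*q[0]/q[2],c["cy"]+c["fy"]*q[1]/q[2]
for z in(.304,.283):print(proj(S,(.6192,.1324,z)))
print(a[245:272:2,370],'\n',b[245:272:2,370])
```

```text
[0.4689 0.21   0.1498] [-7.1 -4.4 21.9] 0.0312
[0.4689 0.21   0.1497] [-6.8 -3.3 22.9] 0.0309
[0.4689 0.21   0.1497] [-7.9 -3.6 22.3] 0.0311
[0.4689 0.21   0.1497] [-7.5 -4.4 22.6] 0.0311
[0.4689 0.21   0.1497] [-8.8 -3.6 22.3] 0.0311
[0.4689 0.21   0.1496] [-8.2 -5.3 22.8] 0.0309
[18 18 18 18 18 17 18 15 16 17 16 16 15 16 15 16 18 18 17 19 16 15  5  5
  7 11 12 12 12 12  8  4  0  2  1  0  0  0  1  1]
(np.float64(371.8356730796884), np.float64(255.4525504001516))
(np.float64(371.42839799154564), np.float64(261.0900672388286))
[[226 222 187]
 [224 222 184]
 [227 219 180]
 [216 198 167]
 [171 156 144]
 [172 158 146]
 [181 163 152]
 [162 145 137]
 [ 72  66  60]
 [ 70  65  60]
 [ 76  69  67]
 [ 70  66  60]
 [ 71  61  61]
 [136 135 124]] 
 [[140 123 103]
 [161 148 122]
 [155 140 115]
 [156 140 119]
 [160 146 120]
 [162 149 122]
 [176 159 150]
 [181 164 153]
 [181 165 153]
 [184 166 156]
 [167 151 143]
 [ 76  69  64]
 [ 72  64  60]
 [139 136 128]]
```

The ram cap in the scene image has dropped about 6 px, where 21 mm of travel should give 5.6 px. The force is steady at 22–23 N, so I'm handing in.

```bash
python3 -c "
from rig import robot
print(robot.hand_in()); o=robot.get_obs(); print(o['time'],o['position'],o['ft_force'],o['grip_width'])"
```

```text
the job is handed in; nothing more can be done
None
the job is handed in; nothing more can be done
```

I laid both brown blanks in the two empty places, pushed the tray home, swung the catch out and pulled the lever down. I handed in at about 32 s with the gripper still holding the lever down; it gives no verdict, so the result below is from my own checks.

**Last checks**
- **Blanks:** all four lay flat in the tray before the push, the two new ones about 2 mm from their places' middles.
- **Tray:** the knob moved 159 mm by camera, and the tray then stopped hard against a 10–14 N push. I could not see the blanks under the platen afterwards.
- **Catch:** it turned about 90° by eye in the top view, with the lever still up at that point.
- **Lever:** the upward force held steady at 22–23 N with the ball pinched. The ram dropped about 6 px, which fits the 21 mm expected at the stop.

**What went wrong or disagreed**
- **First grasp:** it closed above the first blank. The fingertips sat about 20 mm higher than `tip_extent` implies, so I used a measured height reference from then on.
- **Tool tilt:** it drifted to about 8° over the run, and I could not correct it with the moves available.
- **Ball grip:** the width read about 31 mm on a 34 mm ball. It held, and I put this down to compression from the 35 N squeeze.
- **Lever force:** it peaked briefly at about 42 N before I eased it off.

I did not re-measure the bystanders at the end. None of the pictures showed any of them moved.

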